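# Hang the rinsed pipette back on its rack

### The job

Take the pipette out of the drying stand and hang it on the one empty hook of the pipette rack, without knocking the tools hanging on either side or moving the jars and the vial. Slide it in from the open front above the hook's lip, press it gently back against the sprung stop and, with the stop held in, lower it until its collar sits flat on the prongs behind the lip; set it down, do not drop it, never force it, and then let go.

Things in the scene. Friction and masses are not known exactly. Their poses are not given: they have to be found in the camera images.
- pipette: the pipette to hang up: white, about 110 g, upright in the drying stand. Origin: centre of the underside of its grey round collar (34 mm across, 8 mm thick, z 0 to 8 mm); z points up along it. Above: neck 20 mm across to z 20, handle to z 75, push button 18 mm across to z 91 mm. Below: a shaft 14 mm across, tapering from z -65 to a nose at z -115 mm. It may hang turned any way about its axis.
- pipette_grip (a point): where to grip the pipette, 50 mm above its origin, on the axis: middle part of the square white handle, 26 x 26 mm, which runs from 20 to 75 mm above the origin with its flat sides facing the pipette's own x and y axes (square: any quarter turn will do).
- stand: drying stand, fixed: upright white tube 44 mm outside, 24 mm bore, on a round foot 90 mm across; origin at the table, on its axis. The rim is 125 mm up; the pipette's collar rests on it, the shaft inside: the pipette must rise 115 mm to come out.
- hook: the one empty hook. Origin: nominal middle of its seat, on top of two grey prongs, 150 mm above the table; x points in from the open mouth to the crossbar, y along the row, z up. Prongs, lip and stop together are set up to 15 mm farther in or out along x than measured: feel for it. Prongs: y 11 to 20 and -11 to -20 mm (22 mm slot for the shaft), x -24 to 24 mm, 8 mm thick.
- hook_lip (a point): nominal top of the lip at the mouth, shared by both prongs: 6 mm above the seat, from x -24 to -18 mm of the hook's middle (shifted with the prongs by up to 15 mm). The collar comes in over it and ends behind it.
- hook_stop (a point): nominal face of the sprung stop (shifted with the prongs): steel pad 22 mm wide, from the seat to 18 mm above it, face 12 mm behind the hook's middle, 30 mm from the lip. It yields inwards 8 mm: starts at 2 N, 4 mm at 5.6 N, 8 mm at 9 N, then rigid. To drop behind the lip the 34 mm collar must press it in at least 4 mm (7 N is right). Rubbing on it adds several N on the way down.
- hook_clamp (a point): top of the hook's black clamp on the crossbar, 66 mm behind the hook's middle, 14 mm above the seat, screw head to 18 mm; exact, not shifted. Between stop and clamp an upright plate 18 mm high. Nothing else stands higher behind the hook.
- rack: the rack, fixed: foot plate 170 x 340 mm, 10 mm thick, two posts and an aluminium crossbar along its y, carrying five hooks 54 mm apart at y -108 to 108 mm (each set up to 10 mm in or out), seats 150 mm above the table. Origin on the table below the middle of the hook row; x points from the hooks' mouths to the crossbar 66 mm behind.
- pip_a: hanging on one of the other hooks, its shaft down (loose, about 100 g): white pipette with a 24 mm square handle, button top 96 mm above its origin; origin at the centre of the underside of its 34 mm collar, on its hook's seat. Not to be knocked.
- pip_b: hanging on one of the other hooks, its shaft down (loose, about 100 g): grey pipette with a 26 mm square handle, button top 88 mm above its origin; origin at the centre of the underside of its 34 mm collar, on its hook's seat. Not to be knocked.
- pip_c: hanging on one of the other hooks, its shaft down (loose, about 100 g): white pipette with a 22 mm square handle, button top 94 mm above its origin; origin at the centre of the underside of its 34 mm collar, on its hook's seat. Not to be knocked.
- scoop: hanging on one of the other hooks, its shaft down (loose, about 100 g): sediment scoop with a round black handle 22 mm thick, top 70 mm above its origin; origin at the centre of the underside of its 34 mm collar, on its hook's seat. Not to be knocked.
- jar1: lidded sample jar, 72 mm across, 95 mm high, 450 g, standing on the bench; origin at its underside. To be left alone.
- jar2: lidded sample jar, 72 mm across, 95 mm high, 450 g, standing on the bench; origin at its underside. To be left alone.
- jar3: lidded sample jar, 72 mm across, 95 mm high, 450 g, standing on the bench; origin at its underside. To be left alone.
- vial: small dark vial, 36 mm across, 70 mm high, standing on the bench; origin at its underside. To be left alone.
Things that resemble listed ones, but are neither listed nor needed, are in the scene too. Leave any blue look-alike of the pipette alone. Leave any blue or green look-alike of the stand alone.

How it is judged:
By the outcome, as a careful person would: the job done as asked, in the order asked, and still so for the second after the job is handed in, with the robot touching nothing.
It also fails if it takes over 45 s, if anything falls off the work surface, if the arm or the gripper's body presses on something with over 40 N, if the wrist force passes 120 N, or if a joint passes its speed limit or range.

### The arm

A 6-joint arm with a two-finger parallel gripper is mounted at the origin on the work surface. World frame = base frame: x ahead of the robot, y to its left, z up, the work surface at z = 0. Lengths are in mm, angles in rad, forces in N, time in s.
With the tool pointing down it reaches from about 300 to 775 mm from the base axis. Payload 14.6 kg.
Tool frame: the origin (TCP) lies on the centre line of the jaws, within the pads' length; the fingertips stand manip.tcp_to_tips ahead of it and the grasp point (between the pads) lies 5 mm behind it (manip.tcp_to_tips is the distance from the TCP to the fingertips, in mm); z points along the fingers, y is the direction in which the jaws open and shut (so a half turn about z gives the same grasp; the last joint's range is limited). The gripper opens to 94 mm and grips with 3 to 60 N. Pads are 16 mm wide; open, the fingers measure 119 mm over their backs; the gripper's body (75 mm by 177 mm) begins 78 mm behind the grasp point.
Start: joints at [1.266, 0.3, 1.521, -0, 1.321, -0.067], TCP at [129.559, 534.513, 219.446] pointing down, gripper open.
Joint ranges: [-3.03, 3.03], [-0.79, 2.21], [0.23, 2.52], [-1.04, 4.18], [0, 3.07], [-2.55, 2.55]. Speed limits (rad/s): [2.22, 2.22, 2.57, 3.14, 3.14, 3.14].

### API

Orientations are given as [roll, pitch, yaw] about the fixed x, y, z axes, in that order (R = Rz(yaw) Ry(pitch) Rx(roll)).
In Python, from cell import manip, optics, workorder gives the robot as it stands. The module is installed in compiled form; this text tells all that it offers.
- The arm moves only by the tool jog_arm, never from a script. Its argument "deltas" is text: rows parted by semicolons, each of 5 numbers parted by spaces: the shift along the tool's x, y, z in mm, then the turn about the tool's z in rad, then the finger opening in mm, from 0 to 94. In form: tx ty tz twist grip; .... A call has exactly 10 rows; each row is the pose to reach, as a shift and turn from the pose commanded when the call began, along the tool's axes at that moment; what a row does not reach only later rows make up. A row lasts 1/8 s, in which the tool goes at most 62.5 mm and 10.7 degrees, less where a joint would pass 70% of its speed; a pose out of reach is approached as far as the arm can. A call with a gripper value outside its range is refused whole. The fingers move at their own pace and stop on an object; "squeeze" is the grip in N (left out, the last holds). Time passes only in rows, so rows that repeat a pose let the fingers close, or fill a call up. It gives the time, the measured TCP pose, the force and the opening at its end, in the units of the state.
- manip.read_state(): the state, without advancing time (a new reading comes with each control period).
- optics.camera(name): name is "side" or "top" or "wrist"; returns (picture, depth): 420x560x3 uint8, red, green, blue; 420x560 float32, mm along the optical axis (not along the pixel's ray), 0 where there is no reading.
- optics.get_calibration(name): a dict with "intrinsics" (3x3 intrinsics, pixels), "dist_coeffs" ([k1, k2, p1, p2, k3] as OpenCV has them; the pictures are not rectified), "R" (3x3) and "t" (3): a world point X has camera coordinates R X + t; the wrist camera has in their place "hand_eye" (4x4, takes a point from camera to tool coordinates, whose origin is the TCP and whose axes are the flange's). Camera axes: x right, y down, z forward; pixel columns grow to the right and rows downward; lengths in mm; the calibration is good to about 2 mm. A picture is of the moment at which its call begins: read the wrist's pose just before it. get_calibration takes no time and is no camera call.
- workorder.sign_off(): hands the job in, once; it reports no verdict.
The state is a dict: "clock": time; "joints": joint angles; "qd": joint speeds; "effort": joint torques, N m; "eef_pos": TCP position; "eef_rot": TCP orientation; "wrist_force": force on the tool from outside, world axes, zero at the start; "moment": the same for the moment, N m; "finger_gap": finger opening in mm.
Only numpy, scipy, OpenCV 4.12 (cv2) and the standard library are available. Lean on these libraries where they do the work, as an engineer would, in place of code of your own. Each camera call takes 0.05 s, during which the arm holds its last target.

## Working session

There is one attempt and no reset: what is moved stays moved. The work goes in short steps, Python scripts to look and compute and a tool call to move; the robot and the scene stay as the last step left them, time stands still between calls to the robot, and variables do not carry over. Pictures are saved under pics/ and viewed, and the job is handed in when it is done.

Besides the shell and the picture viewer there is one more tool, called after "Emit:" by a JSON object that holds its "op" and its "data", one argument or row to a line. jog_arm: Moves the arm, as the interface text tells. Its arguments: {"type":"object","properties":{"deltas":{"type":"string"},"squeeze":{"type":"number"}},"required":["deltas"]}

```bash
mkdir -p pics; ls; cat > h.py <<'E'
import numpy as np, cv2, json
from cell import manip, optics, workorder
from scipy.spatial.transform import Rotation as Ro
def shot(n,tag):
    s=manip.read_state()
    p,d=optics.camera(n)
    np.savez(f'pics/{tag}.npz',p=p,d=d,pos=s['eef_pos'],rot=s['eef_rot'])
    cv2.imwrite(f'pics/{tag}.png',p[...,::-1])
    return p,d
def load(tag):
    z=np.load(f'pics/{tag}.npz'); return z
def ext(n,z=None):
    c=optics.get_calibration(n); K=np.array(c['intrinsics']); D=np.array(c['dist_coeffs'],float)
    if n=='wrist':
        T=np.eye(4);T[:3,:3]=Ro.from_euler('xyz',z['rot']).as_matrix();T[:3,3]=z['pos']
        M=T@np.array(c['hand_eye']); Rcw=M[:3,:3]; o=M[:3,3]
    else:
        R=np.array(c['R']);t=np.array(c['t']).ravel(); Rcw=R.T;o=-R.T@t
    return K,D,Rcw,o
def rays(n,uv,z=None):
    K,D,R,o=ext(n,z)
    q=cv2.undistortPoints(np.array(uv,float).reshape(-1,1,2),K,D).reshape(-1,2)
    return o,(R@np.c_[q,np.ones(len(q))].T).T   # depth 1 rays
def onz(n,uv,h,z=None):
    o,r=rays(n,uv,z); return o+r*((h-o[2])/r[:,2])[:,None]
def cloud(n,z):
    d=z['d'];H,W=d.shape;u,v=np.meshgrid(np.arange(W),np.arange(H))
    o,r=rays(n,np.c_[u.ravel(),v.ravel()],z)
    P=o+r*d.reshape(-1,1); P[d.ravel()<=0]=np.nan
    return P.reshape(H,W,3)
def proj(n,X,z=None):
    K,D,R,o=ext(n,z)
    Rc=R.T; t=-Rc@o
    return cv2.projectPoints(np.array(X,float).reshape(-1,1,3),cv2.Rodrigues(Rc)[0],t,K,D)[0].reshape(-1,2)
E
python3 - <<'E'
from h import *
print(manip.read_state(), manip.tcp_to_tips)
for n in('side','top','wrist'):
    shot(n,n+'0')
    K,D,R,o=ext(n,load(n+'0')); print(n,K[0,0],D,o.round(0),R[:,2].round(2))
E
```

```text
pics
{'clock': 0.0, 'joints': array([ 1.26640021e+00,  3.00463778e-01,  1.52161223e+00,  1.61435380e-05,
        1.32068720e+00, -6.65510173e-02]), 'qd': array([ 0.00031604,  0.00019149, -0.00069781,  0.00088798, -0.00134713,
       -0.00044286]), 'effort': array([ 1.59705891e-03, -5.31809735e+01, -3.52733624e+01,  7.08385441e-02,
        2.43708916e-02, -9.34445234e-05]), 'eef_pos': array([129.48075343, 534.27812345, 218.87715896]), 'eef_rot': array([-3.14042573e+00, -9.34459952e-05,  2.90374350e+00]), 'wrist_force': array([ 0.61618043,  1.11983262, -1.28868962]), 'moment': array([-0.02969578, -0.02511528, -0.04160879]), 'finger_gap': 93.82872191134072} 14.0
side 454.6749831141776 [-0.1426772  0.         0.         0.         0.       ] [ -52. -604.  866.] [ 0.5   0.58 -0.65]
top 531.009988743317 [0.01550606 0.         0.         0.         0.        ] [ 323.   32. 1816.] [ 0.12 -0.01 -0.99]
wrist 333.3570003026044 [0.00227403 0.         0.         0.         0.        ] [ 47. 554. 383.] [ 0.28 -0.07 -0.96]
```

View pics/side0.png

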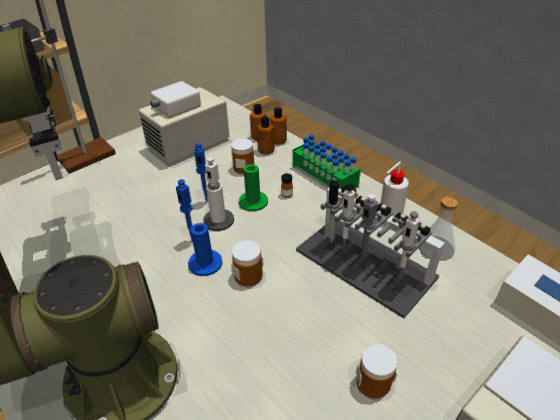

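View pics/top0.png

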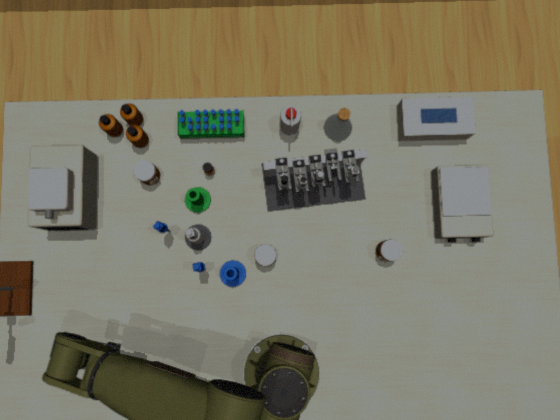

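View pics/wrist0.png

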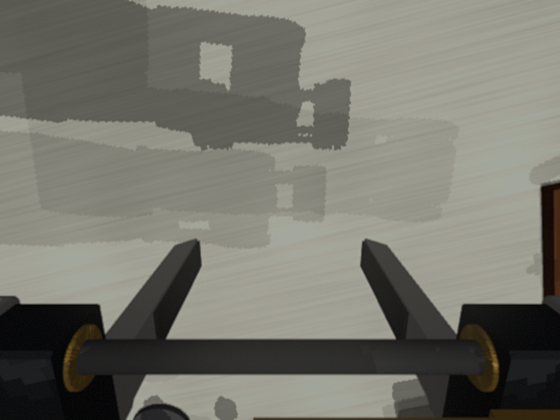

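```bash
python3 - <<'E'
from h import *
s=load('side0')['p'][...,::-1]; t=load('top0')['p'][...,::-1]
a=cv2.resize(s[130:290,160:260],None,fx=3.7,fy=3.7,interpolation=2)
b=cv2.resize(s[165:320,290:450],None,fx=5,fy=3.82*1.3,interpolation=2)[:, :]
cv2.imwrite('pics/c1.png',a);cv2.imwrite('pics/c2.png',cv2.resize(s[165:305,290:450],None,fx=4.2,fy=4.2,interpolation=2))
cv2.imwrite('pics/c3.png',cv2.resize(t[140:290,140:280],None,fx=4,fy=4,interpolation=2))
cv2.imwrite('pics/c4.png',cv2.resize(t[140:220,255:375],None,fx=6.5,fy=6.5,interpolation=2))
E
```

```text
(no output)
```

View pics/c1.png

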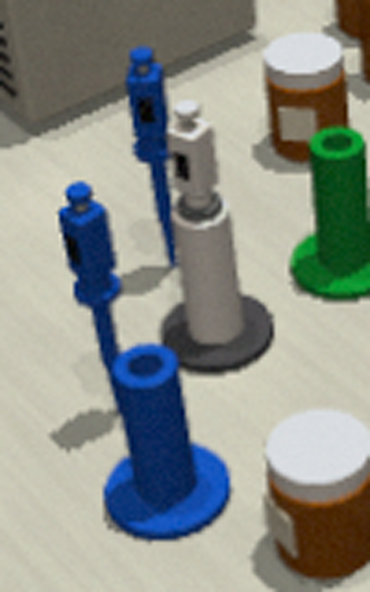

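View pics/c2.png

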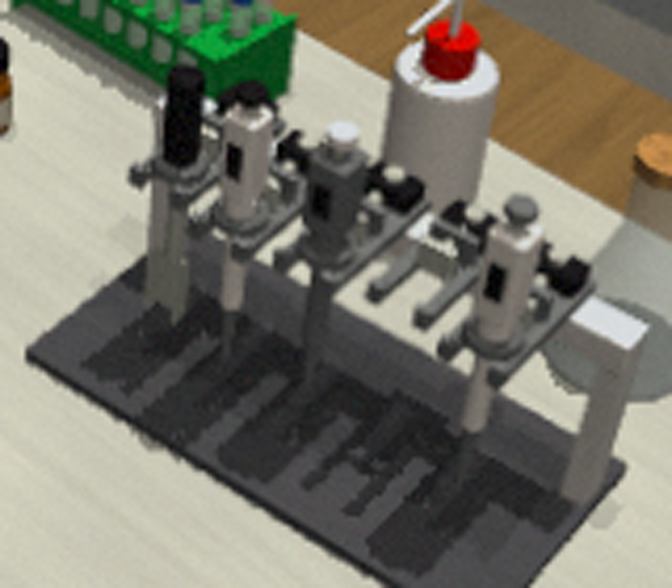

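View pics/c3.png

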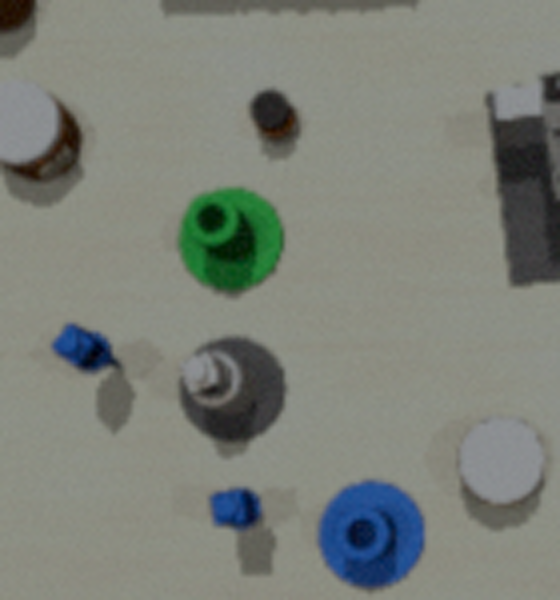

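View pics/c4.png

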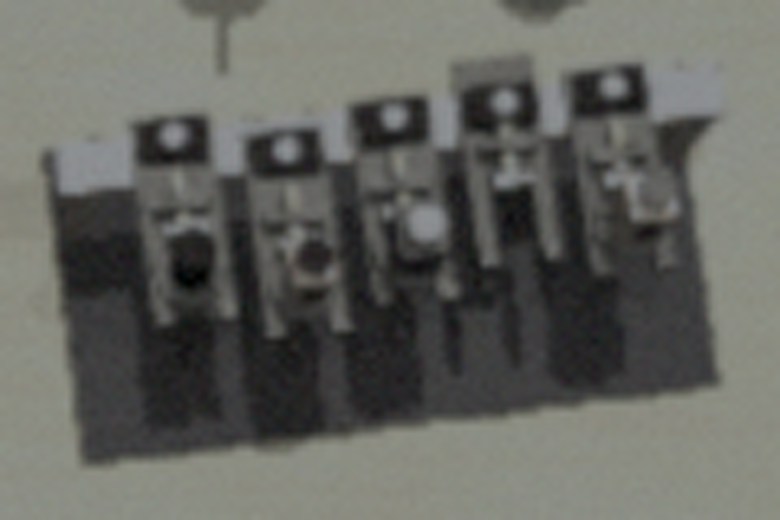

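```bash
python3 - <<'E'
from h import *
for n,box in(('top',(180,215,220,255)),('side',(200,225,150,232))):
    z=load(n+'0');C=cloud(n,z);u0,v0=box[0],box[1] if n=='side' else box[2]
    sub=C[box[2]:box[3],box[0]:box[1]].reshape(-1,3) if n=='side' else C[220:250,178:212].reshape(-1,3)
    rgb=(z['p'][box[2]:box[3],box[0]:box[1]] if n=='side' else z['p'][220:250,178:212]).reshape(-1,3).astype(int)
    for lo,hi in((-5,5),(8,30),(60,118),(118,130),(130,148),(150,196),(198,212),(212,222)):
        m=(sub[:,2]>lo)&(sub[:,2]<hi)&(rgb[:,2]-rgb[:,0]<40)
        if m.sum()>2: print(n,lo,hi,m.sum(),np.nanmean(sub[m],0).round(1),np.nanmin(sub[m],0).round(0),np.nanmax(sub[m],0).round(0))
# rack
z=load('top0');C=cloud('top',z)
p=z['p'].astype(int);sub=C[140:220,255:375]
q=sub.reshape(-1,3)
h,e=np.histogram(q[:,2][~np.isnan(q[:,2])],bins=np.arange(-10,270,5));print([(int(a),int(b)) for a,b in zip(e,h) if b])
hsv=cv2.cvtColor(z['p'],cv2.COLOR_RGB2HSV)
# blue pips
C=cloud('top',z);m=(hsv[...,0]>100)&(hsv[...,0]<125)&(hsv[...,1]>120)
n,l,st,c=cv2.connectedComponentsWithStats(m.astype(np.uint8))
for i in range(1,n):
    if st[i,4]>25:print(c[i].round(),st[i,4],np.nanmean(C[l==i],0).round(),np.nanmax(C[l==i][:,2]).round())
E
```

```text
top -5 5 405 [4.707e+02 2.925e+02 2.000e-01] [414. 228.  -5.] [517. 343.   5.]
top 8 30 219 [454.5 267.5  12.4] [415. 228.   8.] [506. 341.  29.]
top 60 118 39 [447.9 261.   92.5] [434. 253.  60.] [474. 293. 118.]
top 118 130 44 [450.8 266.8 125.4] [435. 254. 118.] [477. 289. 130.]
top 130 148 16 [451.7 265.7 133.9] [437. 259. 130.] [469. 276. 147.]
top 150 196 33 [451.6 267.2 177.5] [440. 259. 150.] [468. 280. 196.]
top 198 212 28 [456.3 272.4 202.4] [445. 259. 198.] [470. 287. 212.]
top 212 222 23 [455.6 274.  216.8] [447. 266. 212.] [462. 282. 221.]
side -5 5 664 [559.5 450.   -0.9] [407. 226.  -5.] [690. 624.   5.]
side 8 30 197 [437.8 267.   14.2] [413. 228.   8.] [476. 375.  30.]
side 60 118 262 [446.5 261.1  89. ] [431. 248.  60.] [486. 374. 118.]
side 118 130 92 [450.8 268.6 123.8] [433. 248. 118.] [490. 368. 130.]
side 130 148 72 [453.4 273.2 135.8] [439. 255. 130.] [488. 360. 147.]
side 150 196 200 [453.3 274.4 172.5] [438. 255. 150.] [497. 372. 196.]
side 198 212 31 [452.3 267.8 202. ] [440. 256. 198.] [466. 276. 212.]
side 212 222 21 [453.6 270.8 214.7] [448. 264. 212.] [462. 279. 217.]
[(-10, 719), (-5, 1831), (0, 1864), (5, 1483), (10, 935), (15, 218), (20, 18), (25, 4), (30, 5), (35, 1), (40, 5), (45, 11), (50, 3), (55, 8), (60, 3), (65, 6), (70, 2), (75, 5), (80, 3), (85, 6), (90, 2), (95, 6), (100, 1), (105, 3), (110, 3), (115, 2), (120, 1), (125, 16), (130, 41), (135, 139), (140, 260), (145, 426), (150, 339), (155, 255), (160, 279), (165, 180), (170, 51), (175, 12), (180, 13), (185, 10), (190, 16), (195, 11), (200, 9), (205, 17), (210, 22), (215, 49), (220, 33), (225, 40), (230, 23), (235, 16), (240, 27), (245, 24), (250, 4)]
[439. 115.] 400 [ 839. -549.   81.] 94.0
[205. 122.] 46 [829. 233.  99.] 113.0
[160. 227.] 100 [479. 366. 176.] 211.0
[232. 273.] 522 [331. 156.  38.] 135.0
[198. 267.] 88 [352. 249. 180.] 213.0
```

```bash
cat >> h.py <<'E'
def delta(target,yaw=None,base=None):
    s=manip.read_state(); R=Ro.from_euler('xyz',s['eef_rot']).as_matrix()
    d=R.T@(np.array(target)-s['eef_pos']); 
    print('delta tool',d.round(1),'R',R.round(2).tolist())
    if yaw is not None: print('twist',np.mod(-(yaw-s['eef_rot'][2])+np.pi,2*np.pi)-np.pi)
E
python3 - <<'E'
from h import *
delta([455,270,335])
px=[(255+u/6.5,140+v/6.5) for u,v in((173,137),(287,150),(396,117),(505,101),(615,87))]
P=onz('top',px,168);print(P.round(1))
a=P[0]-P[4];print(np.arctan2(a[1],a[0]),np.linalg.norm(a))
E
```

```text
delta tool [-378.6 -180.4 -115.8] R [[-0.97, 0.24, -0.0], [0.24, 0.97, -0.0], [0.0, -0.0, -1.0]]
[[ 677.4  -14.7  168. ]
 [ 669.5  -70.   168. ]
 [ 684.5 -123.5  168. ]
 [ 691.1 -176.9  168. ]
 [ 696.6 -230.8  168. ]]
1.659751260967345 216.91671321907612
```

Emit:
{"op": "jog_arm", "data": {
  "deltas": "-15 -7 -60 0 94; -60 -28 -115 0 94; -115 -55 -115 0 94; -170 -80 -115 0 94; -225 -106 -115 0 94; -280 -132 -115 0 94; -330 -156 -115 0 94; -379 -180 -115 0 94; -379 -180 -115 0 94; -379 -180 -115 0 94"
}}

```text
clock: 1.4
eef_pos: [455.2, 270.5, 334.3]
eef_rot: [-3.142, -0.0, 2.904]
wrist_force: [-0.1, 1.0, 0.4]
finger_gap: 94.0
```

```bash
python3 - <<'E'
from h import *
shot('wrist','w1'); print(manip.read_state()['clock'])
E
```

```text
1.45
```

View pics/w1.png

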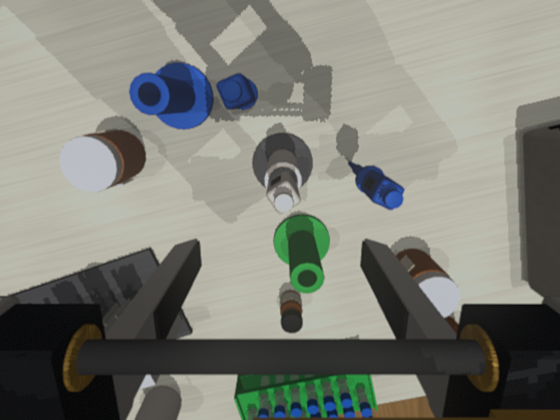

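```bash
python3 - <<'E'
from h import *
z=load('w1');p=z['p'][...,::-1]
cv2.imwrite('pics/c5.png',cv2.resize(p[125:220,240:325],None,fx=6,fy=6,interpolation=2))
C=cloud('wrist',z)[125:220,240:325].reshape(-1,3);d=np.c_[C]
for lo,hi in((-5,5),(60,118),(120,128),(128,138),(140,198),(196,204),(204,212),(212,222)):
    m=(C[:,2]>lo)&(C[:,2]<hi)
    if m.sum()>2: print(lo,hi,m.sum(),np.nanmean(C[m],0).round(1),np.nanmin(C[m],0).round(0),np.nanmax(C[m],0).round(0))
E
```

```text
-5 5 4530 [471.6 266.9  -0.9] [386. 187.  -4.] [558. 345.   5.]
60 118 213 [435.9 276.9  91.6] [431. 253.  60.] [453. 295. 117.]
120 128 312 [443.6 275.6 123.9] [432. 252. 120.] [467. 295. 128.]
128 138 185 [444.2 275.6 131.8] [437. 257. 128.] [460. 289. 134.]
140 198 428 [445.2 274.4 181.7] [438. 258. 148.] [469. 288. 198.]
196 204 369 [449.2 273.6 198.5] [438. 258. 196.] [467. 287. 201.]
204 212 13 [447.9 275.6 210.7] [445. 267. 209.] [455. 282. 212.]
212 222 301 [453. 273. 215.] [445. 264. 212.] [462. 282. 217.]
```

View pics/c5.png

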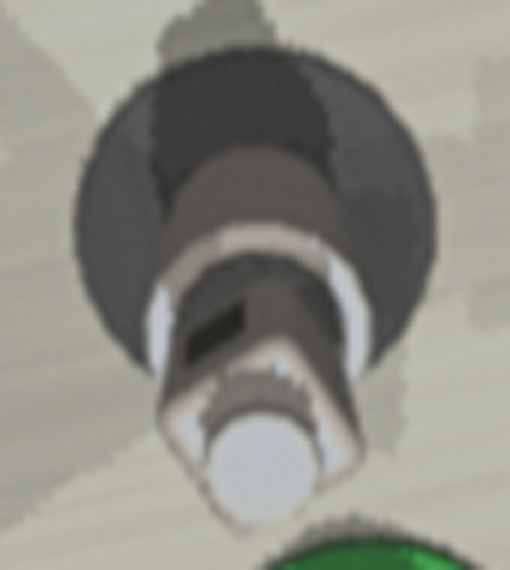

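```bash
python3 - <<'E'
from h import *
z=load('w1')
c=[(240+u/6-.4,125+v/6-.4) for u,v in((162,418),(285,342),(365,460),(240,530))]
P=onz('wrist',c,200,z);print(P.round(1),P.mean(0))
for i in range(4):
    e=P[(i+1)%4]-P[i];print(np.linalg.norm(e).round(1),np.mod(np.arctan2(e[1],e[0]),np.pi/2).round(3))
C=cloud('wrist',z)[125:220,240:325].reshape(-1,3)
m=(C[:,2]>196)&(C[:,2]<204);print(cv2.minAreaRect(C[m][:,:2].astype(np.float32)))
print(onz('wrist',[(240+262/6-.4,125+470/6-.4)],216,z))
# rack crossbar edges from top
t=load('top0')
px=lambda L:[(255+u/6.5-.4,140+v/6.5-.4) for u,v in L]
P=onz('top',px([(55,155),(715,65),(62,192),(720,105)]),158,None);print('bar back/front',P.round(1))
for a,b in((0,1),(2,3)):
    e=P[a]-P[b];print(np.arctan2(e[1],e[0]),np.linalg.norm(e))
P=onz('top',px([(82,462),(718,383)]),10);print('foot front',P.round(1));e=P[0]-P[1];print(np.arctan2(e[1],e[0]),np.linalg.norm(e))
E
```

```text
[[446.8 258.8 200. ]
 [439.5 280.  200. ]
 [460.7 287.8 200. ]
 [467.3 266.2 200. ]] [453.58638829 273.1762025  200.        ]
22.4 0.328
22.6 0.351
22.6 0.294
21.8 0.347
((453.2828369140625, 272.5669860839844), (25.51401710510254, 25.623157501220703), 18.524267196655273)
[[453.94342661 272.80759929 216.        ]]
bar back/front [[ 673.4   44.2  158. ]
 [ 710.  -280.7  158. ]
 [ 654.9   41.2  158. ]
 [ 689.9 -282.2  158. ]]
1.6830487888693235 326.92580758261755
1.6787087772994937 325.28975054074584
foot front [[ 539.7   35.    10. ]
 [ 573.  -302.    10. ]]
1.6693911720610892 338.70975516816446
```

Emit:
{"op": "jog_arm", "data": {
  "deltas": "2.2 2 20 0.17 94; 2.2 2 40 0.34 90; 2.2 2 60 0.51 80; 2.2 2 80 0.68 70; 2.2 2 94 0.85 64; 2.2 2 94 1.008 64; 2.2 2 94 1.008 64; 2.2 2 94 1.008 64; 2.2 2 94 1.008 64; 2.2 2 94 1.008 64"
}}

```text
clock: 2.7
eef_pos: [453.8, 272.8, 240.5]
eef_rot: [3.141, -0.0, 1.897]
wrist_force: [-0.4, -0.6, 0.2]
finger_gap: 64.3
```

```bash
python3 - <<'E'
from h import *
shot('wrist','w2'); print(manip.read_state())
z=load('w2');C=cloud('wrist',z).reshape(-1,3)
n=np.linalg.norm(C[:,:2]-[453.5,273],axis=1)<30
for lo,hi in((196,204),(213,219)):
    m=n&(C[:,2]>lo)&(C[:,2]<hi); print(m.sum(),np.nanmean(C[m],0),cv2.minAreaRect(C[m][:,:2].astype(np.float32)))
X=[[453.5,273,216],[453.5,273,175]];print(proj('wrist',X,z))
E
```

```text
{'clock': 2.75, 'joints': array([ 4.72076478e-01,  2.38018593e-01,  1.54988621e+00, -3.34556363e-05,
        1.35366711e+00,  1.46283437e-01]), 'qd': array([-2.81766229e-04,  1.19856391e-05,  1.61485306e-04, -1.31836602e-03,
        8.06436294e-04,  3.74189656e-03]), 'effort': array([ 7.74286059e-02, -5.00174367e+01, -3.57131088e+01,  7.58981402e-02,
        5.84274792e-03, -2.58565316e-02]), 'eef_pos': array([453.7950303 , 272.78436699, 240.47112326]), 'eef_rot': array([3.14156737e+00, 2.92984421e-05, 1.89659657e+00]), 'wrist_force': array([-0.42658712,  0.56248565, -0.32703926]), 'moment': array([-0.05501201,  0.06921076,  0.00916307]), 'finger_gap': 64.04669149147011}
745 [452.31962418 277.6527789  198.4321705 ] ((453.7136535644531, 273.8070068359375), (25.442310333251953, 24.971332550048828), 19.760360717773438)
583 [453.8058484  273.74692623 215.00898969] ((453.99346923828125, 273.4911193847656), (16.980581283569336, 17.42959213256836), 63.844017028808594)
[[282.55119837 246.57812759]
 [282.22301625 223.73676201]]
```

View pics/w2.png

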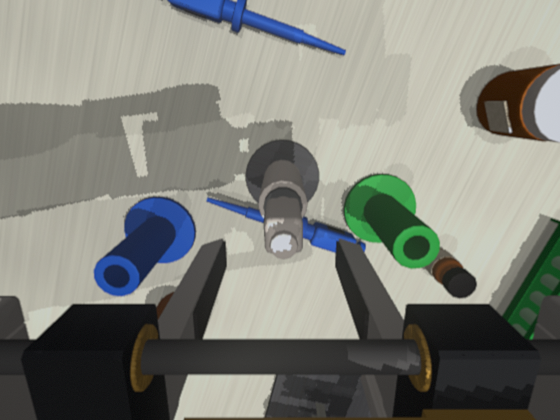

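```bash
python3 - <<'E'
from h import *
shot('side','s2');shot('top','t2')
a=load('s2')['p'][...,::-1][100:310,130:330];b=load('t2')['p'][...,::-1][140:300,130:290]
cv2.imwrite('pics/c6.png',np.hstack([cv2.resize(a,(400,420)),cv2.resize(b,(400,420))]))
E
```

```text
(no output)
```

View pics/c6.png

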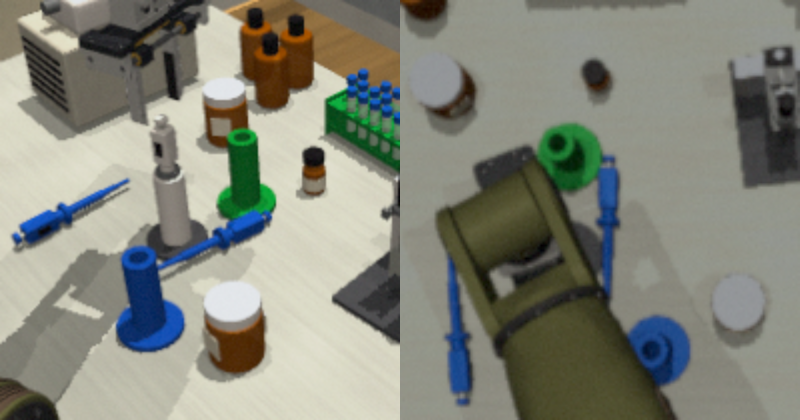

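Emit:
{"op": "jog_arm", "data": {
  "deltas": "0.6 0.2 20 0 64; 0.6 0.2 45 0 60; 0.6 0.2 62 0 56; 0.6 0.2 70 0 52; 0.6 0.2 70 0 46; 0.6 0.2 70 0 20; 0.6 0.2 70 0 20; 0.6 0.2 70 0 20; 0.6 0.2 70 0 20; 0.6 0.2 70 0 20",
  "squeeze": 30
}}

```text
clock: 4.1
eef_pos: [454.0, 273.5, 170.8]
eef_rot: [3.141, -0.0, 1.896]
wrist_force: [-0.0, -0.2, 5.6]
finger_gap: 26.1
```

Emit:
{"op": "jog_arm", "data": {
  "deltas": "0 0 -3 0 20; 0 0 -8 0 20; 0 0 -18 0 20; 0 0 -35 0 20; 0 0 -55 0 20; 0 0 -80 0 20; 0 0 -105 0 20; 0 0 -128 0 20; 0 0 -140 0 20; 0 0 -140 0 20"
}}

```text
clock: 5.35
eef_pos: [453.9, 273.5, 311.2]
eef_rot: [3.14, -0.0, 1.896]
wrist_force: [0.7, -0.1, -1.3]
finger_gap: 25.6
```

```bash
python3 - <<'E'
from h import *
s=manip.read_state();print(s['wrist_force'],s['finger_gap'],s['clock'])
c=np.array([691.1,-176.9]);y=.105
h=c-66*np.array([np.cos(y),np.sin(y)]);print(h)
t=h-130*np.array([np.cos(y),np.sin(y)]);delta([*t,310],1.676)
shot('wrist','w3')
E
```

```text
[ 0.70698873 -0.10152441 -1.28450007] 25.59143798727426 5.35
[ 625.46349086 -183.81727314]
delta tool [-459.7 -110.3    1. ] R [[-0.32, 0.95, 0.0], [0.95, 0.32, 0.0], [0.0, 0.0, -1.0]]
twist 0.21978964570332327
```

View pics/w3.png

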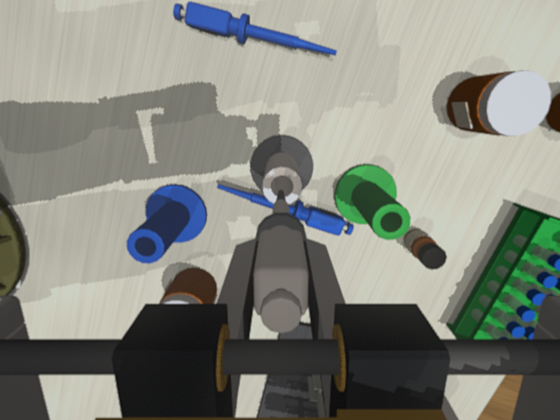

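Emit:
{"op": "jog_arm", "data": {
  "deltas": "-25 -6 0 0.03 20; -75 -18 0 0.06 20; -130 -31 0 0.09 20; -185 -44 0 0.12 20; -240 -58 0 0.15 20; -295 -71 0 0.18 20; -350 -84 0 0.22 20; -405 -97 0 0.22 20; -445 -107 0 0.22 20; -460 -110 0 0.22 20"
}}

```text
clock: 6.65
eef_pos: [496.1, -199.4, 309.2]
eef_rot: [-3.14, -0.001, 1.674]
wrist_force: [-0.0, -0.1, -0.7]
finger_gap: 25.6
```

```bash
python3 - <<'E'
from h import *
s=manip.read_state();print(s['eef_pos'],s['eef_rot'],s['wrist_force'],s['finger_gap'],s['clock'])
shot('wrist','w4')
E
```

```text
[ 496.06742294 -199.40169874  309.18005483] [-3.13976351e+00 -1.03782626e-03  1.67360011e+00] [-0.03462336 -0.14657535 -0.73995205] 25.588926359419922 6.65
```

View pics/w4.png

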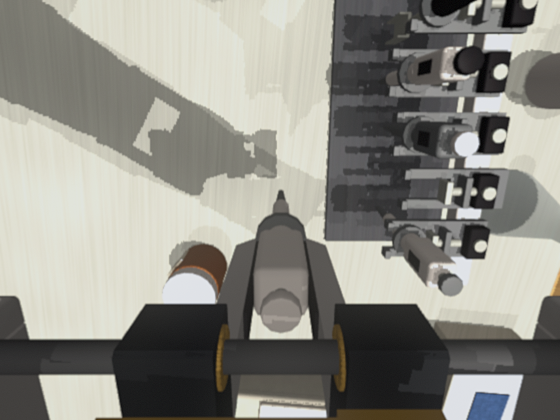

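```bash
python3 - <<'E'
from h import *
p=load('w4')['p'][...,::-1]
cv2.imwrite('pics/c7.png',cv2.resize(p[115:265,370:515],None,fx=5,fy=4,interpolation=2)) 
cv2.imwrite('pics/c8.png',cv2.resize(p[160:220,385:515],None,fx=6,fy=6,interpolation=2)) 
E
```

```text
(no output)
```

View pics/c8.png

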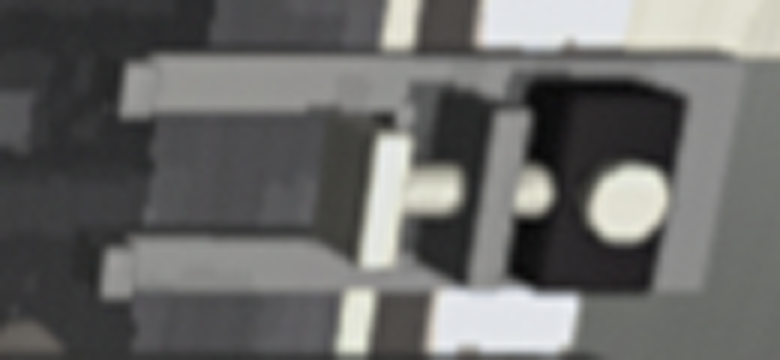

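View pics/c7.png

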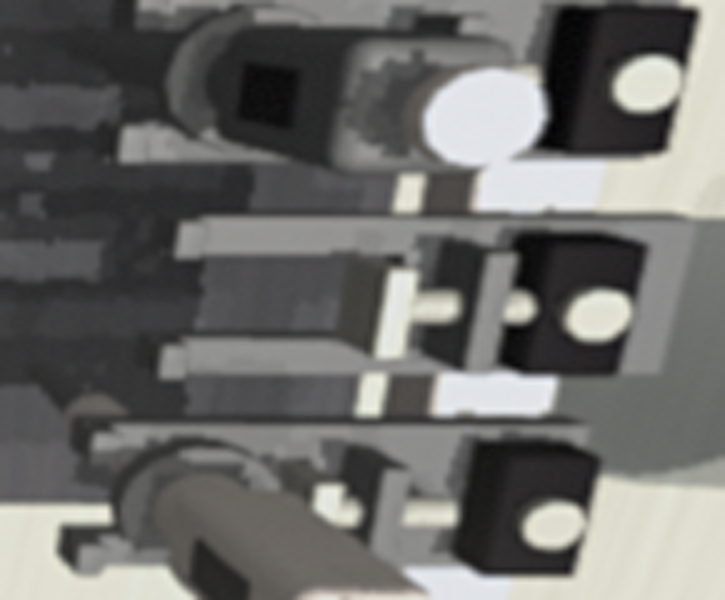

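```bash
cat > m4.py <<'E'
from h import *
z=load('w4')
f=lambda L,h:onz('wrist',[(385+(u+.5)/6-.5,160+(v+.5)/6-.5) for u,v in L],h,z)
yaw=.105;ex=np.array([np.cos(yaw),np.sin(yaw),0]);ey=np.array([-ex[1],ex[0],0])
o=np.array([625.5,-183.8,0])
def rep(n,P):
    print(n,[((p-o)@ex).round(1).item() for p in P],[((p-o)@ey).round(1).item() for p in P],P[:,:2].round(1).tolist())
rep('screw',f([(628,203)],168))
rep('lip front',f([(125,65),(120,117),(105,250),(100,298)],156))
rep('lip back',f([(152,65),(150,117),(133,240),(132,298)],156))
rep('up outer',f([(160,55),(400,52)],150));rep('up inner',f([(160,113),(300,113)],150))
rep('lo inner',f([(140,236),(320,240)],150));rep('lo outer',f([(140,292),(640,292)],150))
rep('stop face',f([(378,132),(360,268)],168))
rep('plate',f([(495,105),(470,285)],168))
rep('clampback',f([(688,97),(652,292)],164))
g=lambda L,h:onz('wrist',L,h,z)
rep('bar front',g([(385+388/6,160+20/6),(385+345/6,160+340/6)],158))
rep('footfront',g([(333,2),(327,238)],10))
C=cloud('wrist',z)
print(C[192,489],C[193,490])
E
python3 m4.py
```

```text
screw [65.3] [0.8] [[690.4, -176.1]]
lip front [-11.6, -11.6, -11.7, -11.7] [20.7, 12.2, -10.2, -18.6] [[611.8, -164.4], [612.7, -172.9], [614.9, -195.2], [615.8, -203.5]]
lip back [-7.3, -6.7, -7.3, -6.4] [20.7, 12.2, -8.5, -18.6] [[616.1, -164.0], [617.6, -172.4], [619.2, -193.1], [621.1, -202.9]]
up outer [-3.8, 35.3] [21.2, 21.6] [[619.5, -163.1], [658.3, -158.6]]
up inner [-2.8, 20.3] [11.5, 11.5] [[621.5, -172.6], [644.5, -170.3]]
lo inner [-3.8, 26.4] [-9.5, -10.3] [[622.7, -193.7], [652.9, -191.3]]
lo outer [-2.8, 81.7] [-19.4, -19.5] [[624.8, -203.4], [708.8, -194.6]]
stop face [24.4, 24.6] [12.3, -9.8] [[648.5, -169.0], [651.0, -191.0]]
plate [41.9, 42.6] [16.6, -12.7] [[665.5, -162.9], [669.2, -191.9]]
clampback [74.3, 74.4] [17.0, -15.1] [[697.6, -159.1], [701.1, -191.1]]
bar front [29.0, 29.5] [27.8, -25.7] [[651.4, -153.1], [657.5, -206.3]]
footfront [-67.5, -63.1] [202.5, -109.5] [[537.1, 10.5], [574.2, -299.3]]
[ 689.88322625 -174.85429642  167.80828459] [ 692.0450507  -175.98520303  166.38887536]
```

```bash
python3 - <<'E'
from h import *
yaw=.105;ex=np.array([np.cos(yaw),np.sin(yaw),0]);ey=np.array([-ex[1],ex[0],0]);o=np.array([625.5,-183.8,0])
delta(o-60*ex+.85*ey+[0,0,207],1.676)
s=manip.read_state();print(s['joints'],s['eef_rot'])
E
```

```text
delta tool [  3.2  70.3 102.1] R [[-0.1, 0.99, -0.0], [0.99, 0.1, 0.0], [0.0, -0.0, -1.0]]
twist -0.0021831993594556565
[-4.50998235e-01  2.14479593e-01  1.42115013e+00 -2.68615092e-04
  1.50779843e+00 -5.54002179e-01] [-3.13989068e+00 -7.37688099e-04  1.67381680e+00]
```

Emit:
{"op": "jog_arm", "data": {
  "deltas": "1 15 20 0 20; 2 30 40 0 20; 3 45 60 0 20; 3.2 60 80 0 20; 3.2 70 95 0 20; 3.2 70 102 0 20; 3.2 70 102 0 20; 3.2 70 102 0 20; 3.2 70 102 0 20; 3.2 70 102 0 20"
}}

```text
clock: 7.95
eef_pos: [565.7, -187.2, 208.8]
eef_rot: [3.141, 0.0, 1.676]
wrist_force: [-0.4, 0.5, -0.1]
finger_gap: 25.8
```

```bash
cat > st.py <<'E'
from h import *
import sys
yaw=.105;ex=np.array([np.cos(yaw),np.sin(yaw),0]);ey=np.array([-ex[1],ex[0],0]);o=np.array([625.5,-183.8,0])
s=manip.read_state();d=s['eef_pos']-o
print('hx %.2f hy %.2f z %.2f'%(d@ex,d@ey,d[2]),'yaw',s['eef_rot'][2].round(4),'F hx %.2f hy %.2f z %.2f'%(s['wrist_force']@ex,s['wrist_force']@ey,s['wrist_force'][2]),'M',s['moment'].round(2),s['finger_gap'].round(2),s['clock'])
if len(sys.argv)>2: shot(sys.argv[1],sys.argv[2])
E
python3 st.py side s5; python3 st.py wrist w5; python3 - <<'E'
from h import *
p=load('s5')['p'][...,::-1]
cv2.imwrite('pics/c9.png',cv2.resize(p[130:310,280:460],None,fx=3.3,fy=3.3,interpolation=2))
E
```

```text
Traceback (most recent call last):
  File "st.py", line 5, in <module>
    print('hx %.2f hy %.2f z %.2f'%(d@ex,d@ey,d[2]),'yaw',s['eef_rot'][2].round(4),'F hx %.2f hy %.2f z %.2f'%(s['wrist_force']@ex,s['wrist_force']@ey,s['wrist_force'][2]),'M',s['moment'].round(2),s['finger_gap'].round(2),s['clock'])
                                                                                                                                                                                                     ^^^^^^^^^^^^^^^^^^^^^
AttributeError: 'float' object has no attribute 'round'
Traceback (most recent call last):
  File "st.py", line 5, in <module>
    print('hx %.2f hy %.2f z %.2f'%(d@ex,d@ey,d[2]),'yaw',s['eef_rot'][2].round(4),'F hx %.2f hy %.2f z %.2f'%(s['wrist_force']@ex,s['wrist_force']@ey,s['wrist_force'][2]),'M',s['moment'].round(2),s['finger_gap'].round(2),s['clock'])
                                                                                                                                                                                                     ^^^^^^^^^^^^^^^^^^^^^
AttributeError: 'float' object has no attribute 'round'
Traceback (most recent call last):
  File "h.py", line 11, in load
    z=np.load(f'pics/{tag}.npz'); return z
FileNotFoundError: [Errno 2] No such file or directory: 'pics/s5.npz'
```

```bash
sed -i "s/s\['finger_gap'\].round(2)/s['finger_gap']/" st.py
python3 st.py side s5; python3 st.py wrist w5; python3 - <<'E'
from h import *
p=load('s5')['p'][...,::-1]
cv2.imwrite('pics/c9.png',cv2.resize(p[130:310,280:460],None,fx=3.3,fy=3.3,interpolation=2))
E
```

```text
hx -59.82 hy 2.84 z 208.82 yaw 1.6757 F hx -0.30 hy 0.56 z -0.07 M [-0.06  0.05  0.04] 25.78936054616872 7.95
hx -59.80 hy 2.87 z 208.71 yaw 1.6756 F hx 0.06 hy -0.09 z -0.70 M [-0.1   0.05 -0.03] 26.004354044521115 8.0
```

View pics/c9.png

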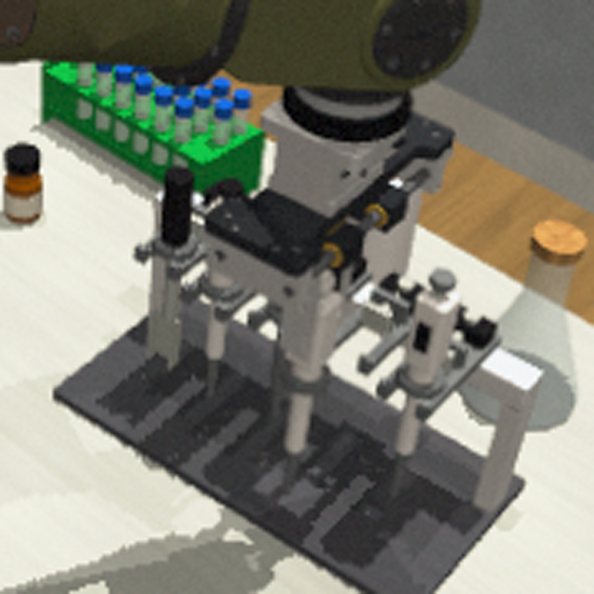

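View pics/w5.png

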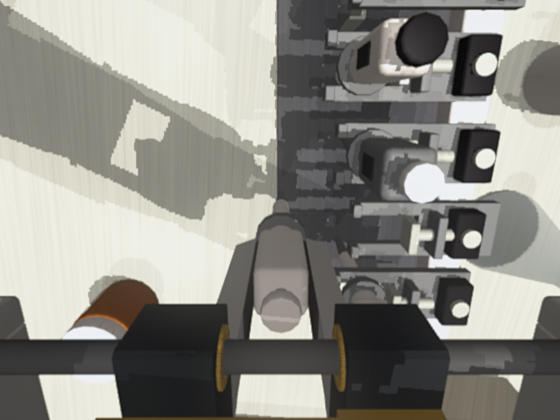

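```bash
python3 - <<'E'
from h import *
p=load('w5')['p'][...,::-1]
cv2.imwrite('pics/c10.png',cv2.resize(p[190:275,340:505],None,fx=4.8,fy=4.8,interpolation=2))
cv2.imwrite('pics/c11.png',cv2.resize(p[190:340,220:350],None,fx=4,fy=4,interpolation=2))
E
```

```text
(no output)
```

View pics/c10.png

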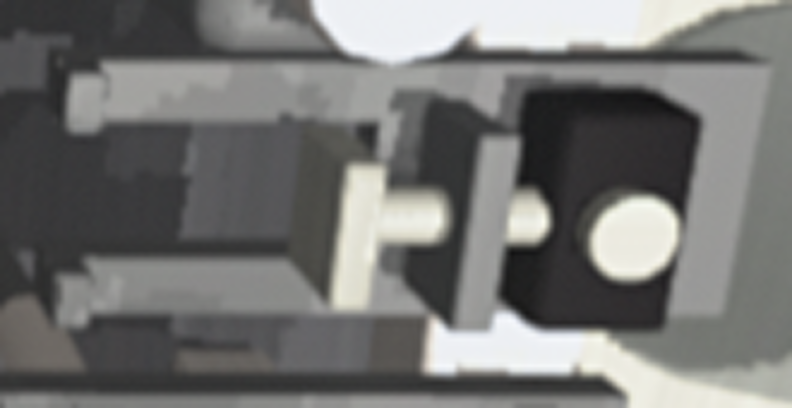

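View pics/c11.png

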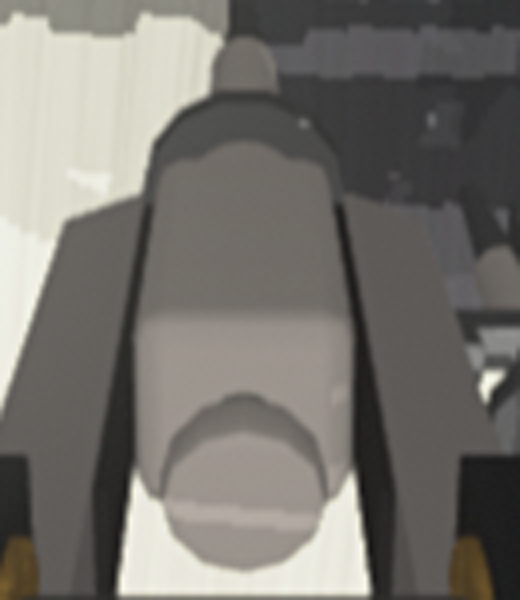

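```bash
cat > m5.py <<'E'
from h import *
z=load('w5')
yaw=.105;ex=np.array([np.cos(yaw),np.sin(yaw),0]);ey=np.array([-ex[1],ex[0],0]);o=np.array([625.5,-183.8,0])
f=lambda L,h:onz('wrist',[(340+(u+.5)/4.8-.5,190+(v+.5)/4.8-.5) for u,v in L],h,z)
g=lambda L,h:onz('wrist',[(220+(u+.5)/4-.5,190+(v+.5)/4-.5) for u,v in L],h,z)
def rep(n,P): print(n,[((p-o)@ex).round(1).item() for p in P],[((p-o)@ey).round(1).item() for p in P])
rep('screw',f([(635,238)],168))
rep('lip front',f([(68,75),(68,130),(57,275),(57,325)],156))
rep('lip back',f([(102,75),(102,130),(90,275),(90,310)],156))
rep('up outer',f([(150,62),(500,62)],150));rep('up inner',f([(150,123),(280,123)],150))
rep('lo inner',f([(120,257),(290,257)],150));rep('lo outer',f([(150,312),(420,316)],150))
rep('stop face',f([(348,163),(330,307)],168));rep('stop back',f([(385,163),(370,307)],168))
rep('button',g([(245,500)],254));rep('button LR',g([(165,495),(325,495)],254))
rep('collar front top',g([(243,95)],171))
rep('collar LR',g([(145,205),(343,205)],171))
rep('handle back top L R',g([(135,320),(352,320)],238))
rep('tcp',np.array([z['pos']]))
E
python3 m5.py
```

```text
screw [65.5] [1.0]
lip front [-11.4, -10.9, -11.1, -10.6] [20.8, 12.6, -9.9, -18.0]
lip back [-6.6, -6.1, -6.3, -5.9] [20.8, 12.6, -9.9, -15.6]
up outer [1.7, 52.6] [21.0, 21.0]
up inner [2.5, 21.6] [11.7, 11.7]
lo inner [-0.4, 25.2] [-9.7, -9.6]
lo outer [4.8, 46.0] [-18.7, -19.4]
stop face [24.7, 24.6] [12.0, -9.5]
stop back [29.7, 30.2] [12.0, -9.5]
button [-61.2] [3.2]
button LR [-69.4, -52.9] [3.8, 3.8]
collar front top [-61.4] [19.9]
collar LR [-77.4, -45.0] [1.0, 1.0]
handle back top L R [-73.5, -49.1] [15.4, 15.4]
tcp [-59.8] [2.9]
```

```bash
python3 - <<'E'
from h import *
z=load('w5');C=cloud('wrist',z)
for n,(u,v) in dict(button=(245,500),htop=(200,370),collar=(240,110),up_prong=None or (0,0)).items():
    U=int(220+u/4);V=int(190+v/4);print(n,np.nanmedian(C[V-1:V+2,U-1:U+2].reshape(-1,3),0))
for n,(u,v) in dict(stop=(350,240),prong=(200,90),screw=(635,238),prongl=(200,285)).items():
    U=int(340+u/4.8);V=int(190+v/4.8);print(n,np.nanmedian(C[V-1:V+2,U-1:U+2].reshape(-1,3),0))
E
python3 st.py
```

```text
button [ 564.48635387 -187.74318035  253.16202662]
htop [ 558.82402494 -182.09722249  236.83526952]
collar [ 562.3818942  -172.96369985  170.08161519]
up_prong [ 4.95985398e+02 -2.05531734e+02 -7.57603340e-02]
stop [ 651.39758398 -180.6027943   168.33804278]
prong [ 633.03961283 -166.1099407   149.37238805]
screw [ 691.12846912 -176.42169334  166.87561035]
prongl [ 638.79944105 -197.23194643  149.12121683]
hx -59.79 hy 2.92 z 208.63 yaw 1.6758 F hx -0.23 hy 0.27 z -1.40 M [-0.01  0.01  0.05] 25.901470739660915 8.05
```

Emit:
{"op": "jog_arm", "data": {
  "deltas": "-1.9 0 3 0 20; -1.9 0 3 0 20; -1.9 12 3 0 20; -1.9 24 3 0 20; -1.9 36 3 0 20; -1.9 46 3 0 20; -1.9 54 3 0 20; -1.9 60 3 0 20; -1.9 63 3 0 20; -1.9 63 3 0 20"
}}

```text
clock: 9.3
eef_pos: [628.6, -182.4, 205.4]
eef_rot: [-3.142, -0.0, 1.676]
wrist_force: [-0.5, -0.5, -0.9]
finger_gap: 25.7
```

```bash
python3 st.py wrist w6;python3 st.py side s6; python3 - <<'E'
from h import *
p=load('s6')['p'][...,::-1]
w=load('w6')['p'][...,::-1]
cv2.imwrite('pics/c12.png',np.hstack([cv2.resize(p[150:290,320:440],None,fx=3.6,fy=3.6,interpolation=2)[:500,:380],cv2.resize(w[100:300,220:380],None,fx=2.5,fy=2.5,interpolation=2)[:500]]))
E
```

```text
hx 3.24 hy 1.03 z 205.42 yaw 1.6758 F hx -0.56 hy -0.43 z -0.88 M [-0.08  0.08  0.02] 25.673957715171596 9.3
hx 3.13 hy 1.04 z 205.45 yaw 1.6757 F hx -0.73 hy 0.47 z -0.48 M [-0.11  0.08  0.01] 25.949250187466816 9.35
```

View pics/c12.png

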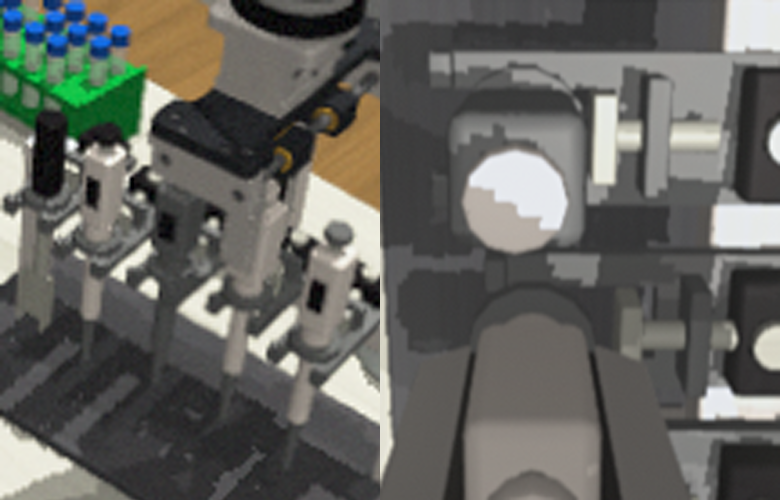

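Emit:
{"op": "jog_arm", "data": {
  "deltas": "0 0.5 0 0 20; 0 1 0 0 20; 0 1.5 0 0 20; 0 2 0 0 20; 0 2.5 0 0 20; 0 3 0 0 20; 0 3.5 0 0 20; 0 4 0 0 20; 0 4.5 0 0 20; 0 5 0 0 20"
}}

```text
clock: 10.65
eef_pos: [633.6, -181.9, 205.4]
eef_rot: [-3.142, 0.0, 1.676]
wrist_force: [0.3, -0.0, -0.7]
finger_gap: 25.9
```

```bash
python3 st.py;
```

```text
hx 8.24 hy 1.03 z 205.43 yaw 1.6758 F hx 0.26 hy -0.06 z -0.66 M [-0.05  0.03 -0.  ] 25.94668933502795 10.65
```

Emit:
{"op": "jog_arm", "data": {
  "deltas": "0 0.3 0 0 20; 0 0.6 0 0 20; 0 0.9 0 0 20; 0 1.2 0 0 20; 0 1.5 0 0 20; 0 1.8 0 0 20; 0 2.1 0 0 20; 0 2.4 0 0 20; 0 2.4 0 0 20; 0 2.4 0 0 20"
}}

```text
clock: 11.9
eef_pos: [635.9, -181.6, 205.4]
eef_rot: [-3.141, -0.0, 1.676]
wrist_force: [-3.9, -0.2, -0.8]
finger_gap: 25.6
```

```bash
python3 st.py;
```

```text
hx 10.58 hy 1.05 z 205.41 yaw 1.6758 F hx -3.90 hy 0.23 z -0.81 M [-0.1   0.78 -0.01] 25.605698671770615 11.9
```

Emit:
{"op": "jog_arm", "data": {
  "deltas": "0 0.4 0 0 20; 0 0.8 0 0 20; 0 1.2 0 0 20; 0 1.6 0 0 20; 0 2 0 0 20; 0 2.4 0 0 20; 0 2.8 0 0 20; 0 3.1 0 0 20; 0 3.1 0 0 20; 0 3.1 0 0 20"
}}

```text
clock: 13.15
eef_pos: [638.9, -181.4, 205.4]
eef_rot: [-3.141, -0.0, 1.676]
wrist_force: [-5.8, -0.3, -0.1]
finger_gap: 26.0
```

```bash
python3 st.py;python3 st.py;python3 st.py wrist w7; python3 - <<'E'
from h import *
w=load('w7')['p'][...,::-1]
cv2.imwrite('pics/c13.png',cv2.resize(w[180:300,220:400],None,fx=4.2,fy=4.2,interpolation=2))
E
```

```text
hx 13.57 hy 1.02 z 205.42 yaw 1.6757 F hx -5.82 hy 0.32 z -0.11 M [-0.23  1.35  0.04] 25.958738847291393 13.15
hx 13.57 hy 1.02 z 205.42 yaw 1.6757 F hx -5.82 hy 0.32 z -0.11 M [-0.23  1.35  0.04] 25.958738847291393 13.15
hx 13.57 hy 1.02 z 205.42 yaw 1.6757 F hx -5.82 hy 0.32 z -0.11 M [-0.23  1.35  0.04] 25.958738847291393 13.15
```

View pics/c13.png

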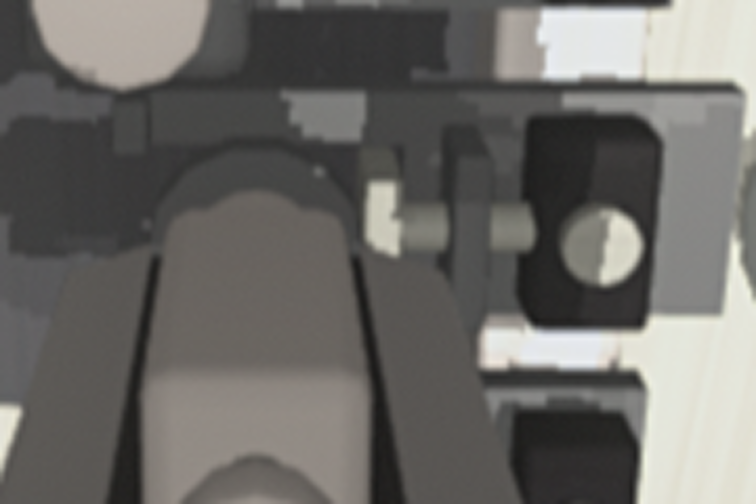

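Emit:
{"op": "jog_arm", "data": {
  "deltas": "0 0.5 0 0 20; 0 1.2 0 0 20; 0 1.2 0 0 20; 0 1.2 0.5 0 20; 0 1.2 1 0 20; 0 1.2 1.5 0 20; 0 1.2 2 0 20; 0 1.2 2.5 0 20; 0 1.2 2.5 0 20; 0 1.2 2.5 0 20"
}}

```text
clock: 14.45
eef_pos: [640.1, -181.4, 203.3]
eef_rot: [-3.141, 0.0, 1.676]
wrist_force: [-7.7, -0.8, 2.7]
finger_gap: 25.9
```

```bash
python3 st.py
```

```text
hx 14.74 hy 0.89 z 203.26 yaw 1.6757 F hx -7.71 hy 0.05 z 2.68 M [-0.29  1.55  0.04] 25.851747854471245 14.45
```

Emit:
{"op": "jog_arm", "data": {
  "deltas": "0 0 0.5 0 20; 0 0 1 0 20; 0 0 1.5 0 20; 0 0 2 0 20; 0 0 2.5 0 20; 0 0 3 0 20; 0 0 3.5 0 20; 0 0 4 0 20; 0 0 4 0 20; 0 0 4 0 20"
}}

```text
clock: 15.7
eef_pos: [640.1, -181.4, 199.3]
eef_rot: [-3.141, 0.0, 1.676]
wrist_force: [-7.4, -1.1, 2.7]
finger_gap: 25.8
```

```bash
python3 st.py
```

```text
hx 14.77 hy 0.90 z 199.29 yaw 1.6757 F hx -7.47 hy -0.31 z 2.69 M [-0.24  1.53  0.03] 25.83977163103034 15.7
```

Emit:
{"op": "jog_arm", "data": {
  "deltas": "0 0 0.3 0 20; 0 0 0.6 0 20; 0 0 0.9 0 20; 0 0 1.2 0 20; 0 0 1.5 0 20; 0 0 1.8 0 20; 0 0 2.1 0 20; 0 0 2.4 0 20; 0 0 2.4 0 20; 0 0 2.4 0 20"
}}

```text
clock: 16.95
eef_pos: [640.1, -181.3, 196.9]
eef_rot: [-3.141, 0.0, 1.676]
wrist_force: [-6.9, -1.1, 2.3]
finger_gap: 25.8
```

```bash
python3 st.py
```

```text
hx 14.77 hy 0.92 z 196.89 yaw 1.6757 F hx -7.01 hy -0.35 z 2.34 M [-0.18  1.51 -0.03] 25.842473508731423 16.95
```

Emit:
{"op": "jog_arm", "data": {
  "deltas": "0 0 0.2 0 20; 0 0 0.4 0 20; 0 0 0.6 0 20; 0 0 0.8 0 20; 0 0 1 0 20; 0 0 1 0 20; 0 0 1 0 20; 0 0 1 0 20; 0 0 1 0 20; 0 0 1 0 20"
}}

```text
clock: 18.2
eef_pos: [640.1, -181.3, 195.9]
eef_rot: [-3.141, 0.0, 1.676]
wrist_force: [-7.1, -1.1, 2.8]
finger_gap: 26.0
```

```bash
python3 st.py wrist w8; python3 st.py side s8;python3 - <<'E'
from h import *
p=load('s8')['p'][...,::-1]
w=load('w8')['p'][...,::-1]
cv2.imwrite('pics/c14.png',np.hstack([cv2.resize(p[180:290,330:430],None,fx=4.2,fy=4.2,interpolation=2)[:460,:400],cv2.resize(w[180:300,220:320],None,fx=3.84,fy=3.84,interpolation=2)[:460,:384]]))
E
```

```text
hx 14.79 hy 0.92 z 195.93 yaw 1.6757 F hx -7.17 hy -0.39 z 2.80 M [-0.2   1.51 -0.04] 26.021458799074686 18.2
hx 14.77 hy 0.91 z 195.94 yaw 1.6757 F hx -6.67 hy 0.09 z 2.51 M [-0.2   1.55 -0.01] 26.002926769162798 18.25
```

View pics/c14.png

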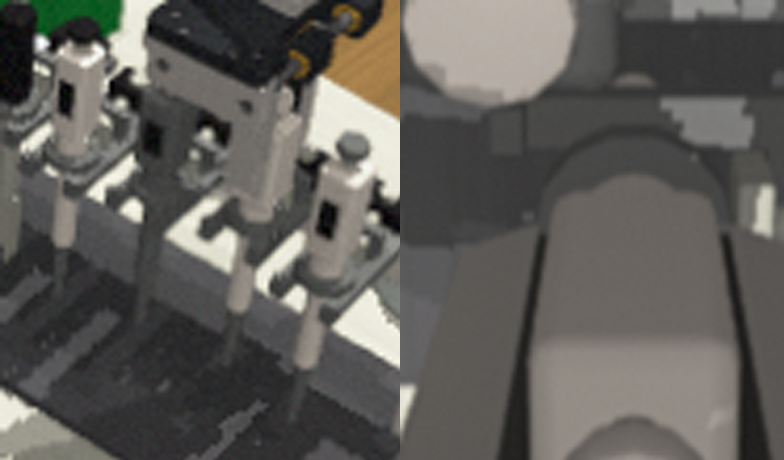

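```bash
python3 - <<'E'
from h import *
for t in('w5','w7','w8'):
    z=load(t);C=cloud('wrist',z)
    r=[np.nanmedian(C[int(190+v/4)-1:int(190+v/4)+2,int(220+u/4)-1:int(220+u/4)+2].reshape(-1,3),0)[2]-z['pos'][2] for u,v in((245,500),(200,370),(240,110))]
    print(t,np.round(r,2))
E
```

```text
w5 [ 44.46  28.13 -38.62]
w7 [ 44.19  28.42 -38.81]
w8 [ 44.72  28.51 -38.38]
```

Emit:
{"op": "jog_arm", "data": {
  "deltas": "0 0 0.2 0 20; 0 0 0.4 0 20; 0 0 0.6 0 20; 0 0 0.8 0 20; 0 0 0.8 0 20; 0 0 0.8 0 20; 0 0 0.8 0 20; 0 0 0.8 0 20; 0 0 0.8 0 20; 0 0 0.8 0 20"
}}

```text
clock: 19.55
eef_pos: [640.1, -181.3, 195.8]
eef_rot: [3.141, 0.001, 1.676]
wrist_force: [-9.9, 0.1, 8.5]
finger_gap: 25.8
```

```bash
python3 st.py
```

```text
hx 14.80 hy 0.91 z 195.85 yaw 1.6757 F hx -9.81 hy 1.15 z 8.51 M [-0.07  2.05 -0.  ] 25.814790964302645 19.55
```

Emit:
{"op": "jog_arm", "data": {
  "deltas": "0 -0.3 -0.2 0 20; 0 -0.6 -0.4 0 20; 0 -0.9 -0.4 0 20; 0 -1.2 -0.4 0 20; 0 -1.5 -0.4 0 20; 0 -1.8 -0.4 0 20; 0 -2 -0.4 0 20; 0 -2 -0.4 0 20; 0 -2 -0.4 0 20; 0 -2 -0.4 0 20"
}}

```text
clock: 20.8
eef_pos: [638.7, -181.5, 195.9]
eef_rot: [3.14, 0.001, 1.676]
wrist_force: [-3.2, -0.1, 6.0]
finger_gap: 26.0
```

```bash
python3 st.py wrist w9;python3 st.py side s9; python3 - <<'E'
from h import *
z=load('w9');C=cloud('wrist',z);t='w9'
r=[np.nanmedian(C[int(190+v/4)-1:int(190+v/4)+2,int(220+u/4)-1:int(220+u/4)+2].reshape(-1,3),0)[2] for u,v in((245,500),(200,370),(240,110))]
print(t,np.round(r,2))
w=z['p'][...,::-1]
p=load('s9')['p'][...,::-1]
cv2.imwrite('pics/c15.png',np.hstack([cv2.resize(p[180:290,330:430],None,fx=4.2,fy=4.2,interpolation=2)[:460,:400],cv2.resize(w[180:300,220:320],None,fx=3.84,fy=3.84,interpolation=2)[:460,:384]]))
E
```

```text
hx 13.34 hy 0.93 z 195.89 yaw 1.6758 F hx -3.22 hy 0.28 z 6.01 M [-0.12  0.74  0.01] 26.037739093157306 20.8
hx 13.33 hy 0.94 z 195.88 yaw 1.6758 F hx -2.96 hy 0.43 z 5.43 M [-0.18  0.79 -0.04] 25.778561445741154 20.85
w9 [240.14 224.38 157.28]
```

View pics/c15.png

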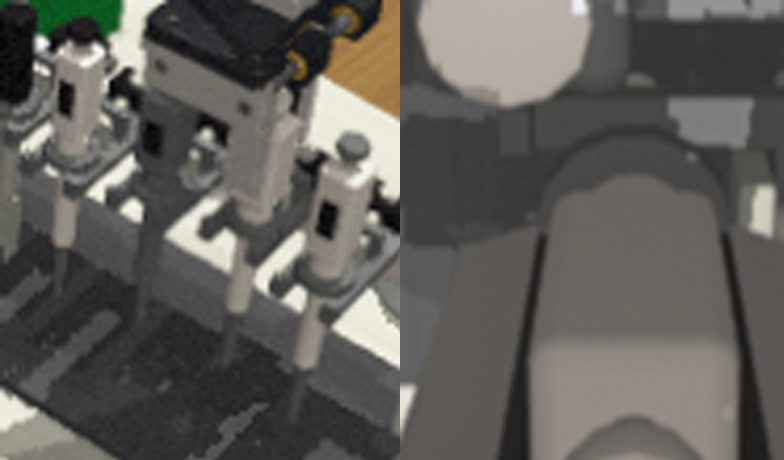

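Emit:
{"op": "jog_arm", "data": {
  "deltas": "0 0 0 0 28; 0 0 0 0 30; 0 0 0 0 33; 0 0 0 0 38; 0 0 0 0 44; 0 0 0 0 50; 0 0 0 0 54; 0 0 0 0 54; 0 0 0 0 54; 0 0 0 0 54"
}}

```text
clock: 22.15
eef_pos: [638.2, -181.4, 195.1]
eef_rot: [-3.142, -0.0, 1.676]
wrist_force: [-1.1, 0.2, -1.0]
finger_gap: 53.7
```

```bash
python3 st.py wrist w10; python3 - <<'E'
from h import *
z=load('w10');C=cloud('wrist',z)
r=[np.nanmedian(C[int(190+v/4)-1:int(190+v/4)+2,int(220+u/4)-1:int(220+u/4)+2].reshape(-1,3),0)[2] for u,v in((245,500),(200,370),(240,110))]
print(np.round(r,2))
E
```

```text
hx 12.93 hy 1.06 z 195.12 yaw 1.6758 F hx -1.05 hy 0.36 z -1.00 M [-0.04  0.06 -0.03] 53.73913703652448 22.15
[240.12 224.37 157.27]
```

View pics/w10.png

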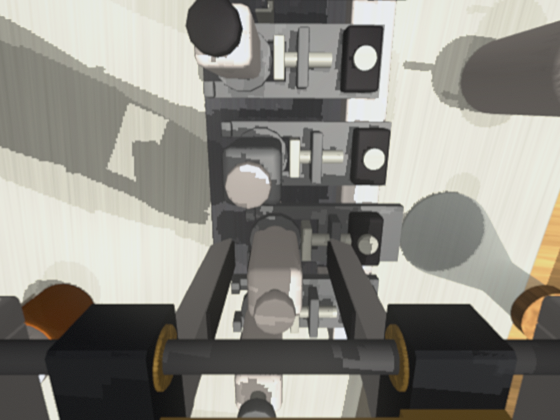

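Emit:
{"op": "jog_arm", "data": {
  "deltas": "0 0 -4 0 54; 0 0 -12 0 54; 0 0 -25 0 54; 0 0 -40 0 54; 0 0 -58 0 54; 0 0 -76 0 54; 0 0 -95 0 54; 0 -40 -110 0 54; 0 -90 -120 0 54; 0 -130 -120 0 54"
}}

```text
clock: 23.45
eef_pos: [507.5, -195.2, 317.0]
eef_rot: [3.14, 0.001, 1.676]
wrist_force: [0.6, -1.0, 0.5]
finger_gap: 54.4
```

```bash
python3 st.py wrist w11; python3 st.py side s11; python3 st.py top t11; python3 - <<'E'
from h import *
z=load('w11')
w=z['p'][...,::-1]
p=load('s11')['p'][...,::-1]
cv2.imwrite('pics/c16.png',cv2.resize(p[160:300,310:450],None,fx=4.2,fy=4.2,interpolation=2))
E
```

```text
hx -118.50 hy 1.06 z 316.95 yaw 1.6757 F hx 0.49 hy -1.03 z 0.46 M [-0.06  0.06 -0.03] 54.404972738602844 23.45
hx -121.44 hy 1.05 z 317.07 yaw 1.675 F hx -4.02 hy 0.46 z 0.87 M [-0.08  0.13  0.04] 54.04244220396279 23.5
hx -119.38 hy 0.89 z 317.19 yaw 1.6744 F hx -0.07 hy -0.22 z 0.08 M [-0.04  0.04 -0.05] 53.92283611817203 23.55
```

View pics/c16.png

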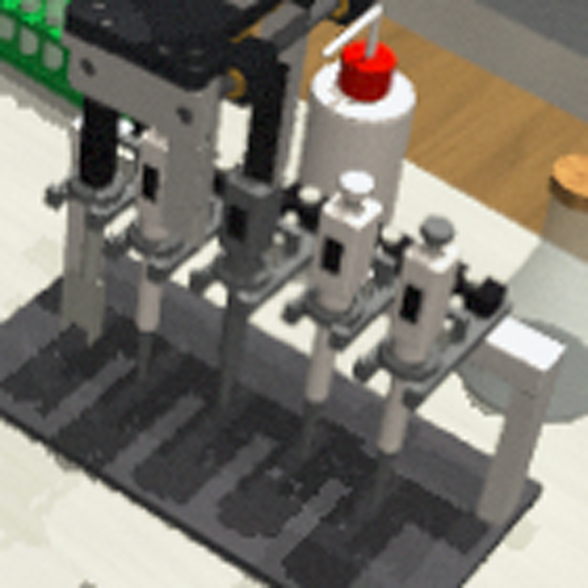

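View pics/w11.png

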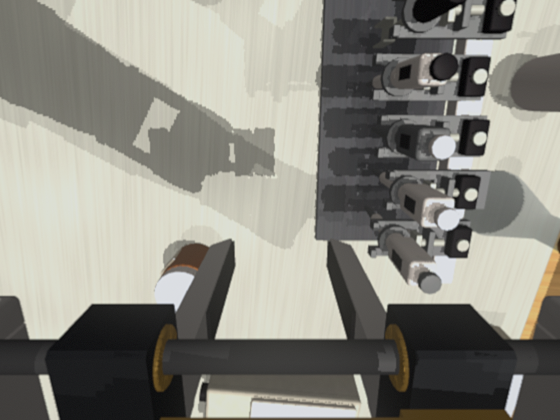

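```bash
python3 - <<'E'
from h import *
z=load('w11');C=cloud('wrist',z).reshape(-1,3)
yaw=.105;ex=np.array([np.cos(yaw),np.sin(yaw),0]);ey=np.array([-ex[1],ex[0],0]);o=np.array([625.5,-183.8,0])
n=(abs((C-o)@ey-1)<24)&(abs((C-o)@ex-12)<24)
for lo,hi in((154,161),(221,229),(236,245)):
    m=n&(C[:,2]>lo)&(C[:,2]<hi);c=cv2.minAreaRect(C[m][:,:2].astype(np.float32));c3=np.array([*c[0],0]);print(lo,m.sum(),np.nanmedian(C[m][:,2]),'hx %.1f hy %.1f'%((c3-o)@ex,(c3-o)@ey),c[1],c[2])
a=load('top0')['p'].astype(int);b=load('t11')['p'].astype(int)
d=(abs(a-b).sum(2)>90).astype(np.uint8)*255
cv2.imwrite('pics/d11.png',np.hstack([cv2.resize(load('t11')['p'][...,::-1],(400,300)),cv2.resize(cv2.merge([d]*3),(400,300))]))
E
```

```text
154 458 156.93216739386864 hx 11.9 hy 1.4 (47.27629089355469, 39.822811126708984) 6.229101657867432
221 574 223.66055761622593 hx 7.5 hy 0.7 (25.328821182250977, 25.366575241088867) 7.4924187660217285
236 434 240.03198418524474 hx 8.2 hy 0.6 (17.267555236816406, 17.26002311706543) 50.55310821533203
```

View pics/d11.png

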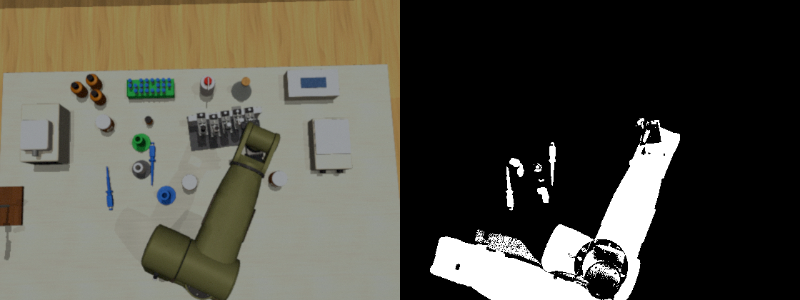

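```bash
cat > tilt.py <<'E'
from h import *
import sys
yaw=.105;ex=np.array([np.cos(yaw),np.sin(yaw),0]);ey=np.array([-ex[1],ex[0],0]);o=np.array([625.5,-183.8,0])
def H(P): P=P-o; return np.c_[P@ex,P@ey,P[:,2]]
for t in sys.argv[1:]:
    z=load(t);Cw=cloud('wrist',z).reshape(-1,3);C=H(Cw)
    c0=H(np.array([z['pos']]))[0] if t in('w5','w9','w10') else np.array([9,1,0])
    n=(abs(C[:,1]-c0[1])<25)&(abs(C[:,0]-c0[0])<25)
    for lo,hi in((-1.5,1.5),):
        for nm,zz in(('button',c0[2]+44.5 if c0[2] else 240.1),('htop',c0[2]+28.4 if c0[2] else 223.9)):
            m=n&(abs(C[:,2]-zz)<3);Q=C[m]
            if len(Q)<10: print(t,nm,'none');continue
            r=cv2.minAreaRect(Q[:,:2].astype(np.float32))
            A=np.c_[Q[:,:2]-Q[:,:2].mean(0),np.ones(len(Q))];s=np.linalg.lstsq(A,Q[:,2],rcond=None)[0]
            print(t,nm,len(Q),'c',np.round(r[0],1),np.round(r[1],1),'slope',s.round(3),'tcp',c0.round(1))
    # handle side face points z 165..215 by height bins: front (+y) face
    for a,b in((172,182),(190,200),(208,218)):
        off=0 if not c0[2] else c0[2]-195.5
        m=n&(C[:,2]>a+off)&(C[:,2]<b+off)
        Q=C[m]; 
        if len(Q)>10: print('  side',a,len(Q),'x rng',np.percentile(Q[:,0],[2,50,98]).round(1),'y',np.percentile(Q[:,1],[50,95]).round(1))
E
python3 tilt.py w5 w11
```

```text
w5 button 1849 c [-60.3   3.4] [20.4 48.9] slope [1.00000e-03 3.00000e-03 2.52926e+02] tcp [-59.8   2.9 208.7]
w5 htop 1949 c [-60.3   3.2] [48.4 24.6] slope [3.00000e-03 4.00000e-03 2.36582e+02] tcp [-59.8   2.9 208.7]
  side 172 236 x rng [-74.3 -61.3 -47.6] y [14.9 15.3]
  side 190 672 x rng [-83.7 -60.5 -37.5] y [13.2 15.3]
  side 208 912 x rng [-83.8 -60.6 -37.3] y [13.2 15.2]
w11 button 415 c [8.3 0.5] [17.3 17.1] slope [ 3.60000e-02 -1.90000e-02  2.39941e+02] tcp [9 1 0]
w11 htop 577 c [7.5 0.7] [25.3 25.4] slope [ 1.900e-02 -1.800e-02  2.235e+02] tcp [9 1 0]
  side 172 149 x rng [-5.4 -4.4 15.8] y [10.  13.5]
  side 190 191 x rng [-6.3 -4.5 16.3] y [ 8.2 13.6]
  side 208 235 x rng [-5.3 -4.2 16.2] y [ 7.9 13.5]
```

```bash
python3 st.py wrist w12; python3 tilt.py w12; python3 - <<'E'
from h import *
w=load('w12')['p'][...,::-1]
cv2.imwrite('pics/c17.png',cv2.resize(w[165:240,370:500],None,fx=6,fy=6,interpolation=2))
E
```

```text
hx -117.89 hy 0.87 z 316.93 yaw 1.6747 F hx 0.21 hy -0.16 z 0.34 M [-0.06  0.    0.  ] 53.83024144825209 23.6
w12 button 413 c [8.3 0.6] [17.5 17.3] slope [ 2.3000e-02 -3.1000e-02  2.3994e+02] tcp [9 1 0]
w12 htop 569 c [7.7 1. ] [25.4 25.4] slope [ 2.70000e-02 -2.80000e-02  2.23612e+02] tcp [9 1 0]
  side 172 138 x rng [-5.5 -4.5 16.4] y [ 8.9 13.5]
  side 190 183 x rng [-6.2 -4.4 16.7] y [ 9.3 13.5]
  side 208 241 x rng [-5.7 -4.1 16.9] y [ 7.7 13.5]
```

View pics/c17.png

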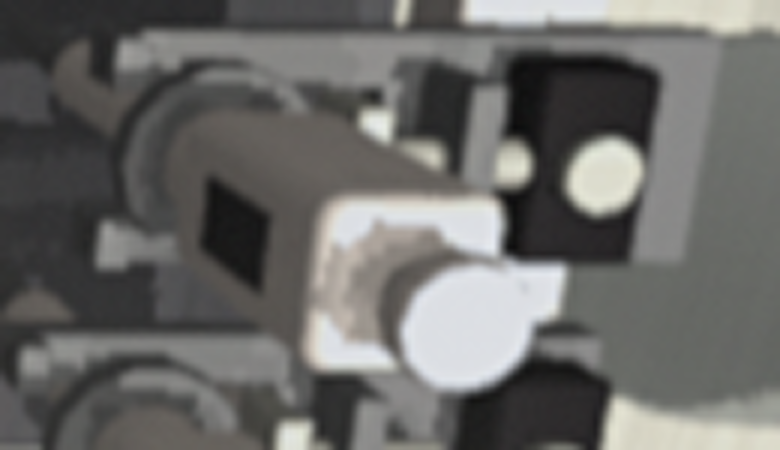

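```bash
cat > m12.py <<'E'
from h import *
z=load('w12')
yaw=.105;ex=np.array([np.cos(yaw),np.sin(yaw),0]);ey=np.array([-ex[1],ex[0],0]);o=np.array([625.5,-183.8,0])
f=lambda L,h:onz('wrist',[(370+(u+.5)/6-.5,165+(v+.5)/6-.5) for u,v in L],h,z)
def rep(n,P): print(n,[((p-o)@ex).round(1).item() for p in P],[((p-o)@ey).round(1).item() for p in P])
rep('screw',f([(605,176)],168))
rep('lip front',f([(118,40),(115,72),(98,225),(95,268)],156))
rep('lip back',f([(143,40),(140,72),(128,225)],156))
rep('collar left/top z158',f([(130,165),(215,68)],158))
rep('collar left/top z164',f([(130,165),(215,68)],164))
rep('collar outer dark z150/154',np.r_[f([(117,165)],150),f([(117,165)],154)])
rep('stop',f([(362,110),(395,110)],168))
rep('plate',f([(472,85)],168))
C=cloud('wrist',z)
def D(u,v):
    U=int(370+u/6);V=int(165+v/6);return C[V,U].round(1)
for uv in((145,165),(140,150),(215,78),(190,85),(255,78),(300,45),(200,45),(600,45)):print(uv,D(*uv))
E
python3 m12.py; python3 - <<'E'
from h import *
w=load('w12')['p'][...,::-1]
cv2.imwrite('pics/c18.png',cv2.resize(w[165:215,375:445],None,fx=11,fy=11,interpolation=2))
cv2.imwrite('pics/c19.png',cv2.resize(w[80:260,365:435],None,fx=3.3*1.3,fy=3.3,interpolation=2))
E
```

```text
screw [65.6] [0.8]
lip front [-11.4, -11.4, -11.9, -11.7] [20.9, 15.6, -10.9, -18.5]
lip back [-7.3, -7.3, -6.8] [20.9, 15.5, -10.9]
collar left/top z158 [-8.1, 4.3] [0.1, 16.6]
collar left/top z164 [-10.2, 2.0] [1.7, 17.9]
collar outer dark z150/154 [-7.6, -9.0] [-1.9, -0.9]
stop [24.8, 30.1] [11.8, 11.8]
plate [41.9] [15.9]
(145, 165) [ 620.4 -184.3  157.3]
(140, 150) [ 619.3 -182.6  156.3]
(215, 78) [ 628.5 -169.1  156.8]
(190, 85) [ 625.  -170.6  156.4]
(255, 78) [ 635.  -168.2  157.9]
(300, 45) [ 645.6 -162.9  148.7]
(200, 45) [ 628.3 -164.6  149.1]
(600, 45) [ 695.5 -157.5  149.6]
```

View pics/c18.png

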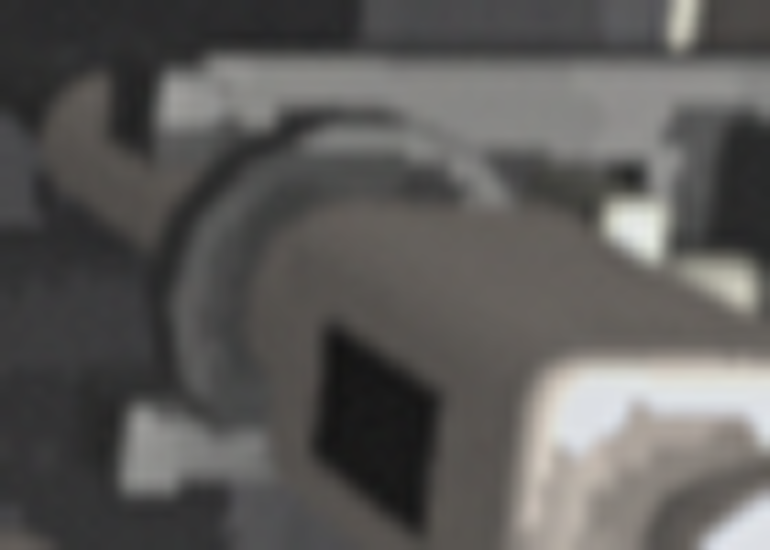

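View pics/c19.png

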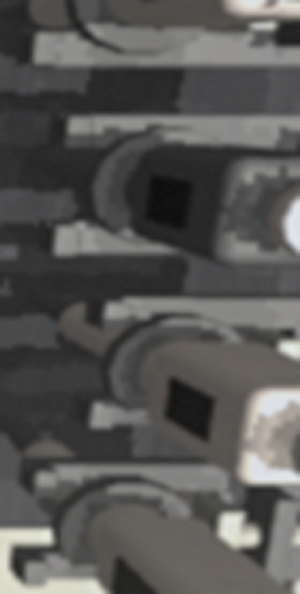

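```bash
python3 - <<'E'
from h import *
yaw=.105;ex=np.array([np.cos(yaw),np.sin(yaw),0]);ey=np.array([-ex[1],ex[0],0]);o=np.array([625.5,-183.8,0])
for t in('w4','w12'):
  z=load(t);C=(cloud('wrist',z).reshape(-1,3)-o);C=np.c_[C@ex,C@ey,C[:,2]]
  for nm,yc in(('grey',54.9),('ours',.9),('right',-53)):
    n=(abs(C[:,1]-yc)<22)&(C[:,0]>-35)&(C[:,0]<33)&(C[:,2]>205)
    if n.sum()<50: print(t,nm,'none');continue
    top=np.percentile(C[n][:,2],97)
    Q=C[n&(abs(C[:,2]-top)<2.5)];A=np.c_[Q[:,:2]-Q[:,:2].mean(0),np.ones(len(Q))]
    r=cv2.minAreaRect(Q[:,:2].astype(np.float32))
    print(t,nm,len(Q),np.round(r[0],1),np.round(r[1],1),np.linalg.lstsq(A,Q[:,2],rcond=None)[0].round(3))
E
python3 st.py
```

```text
w4 grey 482 [-1.8 55.2] [16.7 17. ] [1.70000e-02 4.00000e-03 2.37046e+02]
w4 ours none
w4 right 365 [  0. -53.] [17.2 17.6] [ 1.10000e-02 -2.20000e-02  2.45223e+02]
w12 grey 445 [-1.6 55.2] [16.9 17.3] [-0.00000e+00  3.00000e-03  2.37043e+02]
w12 ours 384 [8.4 0.6] [17.3 17.3] [-4.00000e-03 -1.10000e-02  2.40096e+02]
w12 right 338 [ -0.3 -53.1] [16.5 17.2] [ 1.50000e-02 -1.00000e-03  2.45198e+02]
hx -117.03 hy 0.91 z 316.37 yaw 1.6752 F hx -0.44 hy -0.44 z -0.40 M [-0.03  0.01 -0.05] 53.92097228707161 23.65
```

```bash
python3 -c "
from cell import workorder,manip
print(workorder.sign_off()); print(manip.read_state()['clock'])"
```

```text
the job is handed in; nothing more can be done
None
the job is handed in; nothing more can be done
```

The pipette is hanging on the empty hook behind its lip, released and upright. I signed off at 23.65 s.

**What I did:** I gripped the white pipette on its handle in the stand, lifted it clear and carried it to the fourth hook along the row. I slid it in about 3.5 mm above the lip and felt the stop at about 8.5 mm inward of nominal. I pressed it in with about 7 N and lowered the pipette with the stop held in. When the collar met the prongs, the downward force peaked at about 8.5 N and the push on the stop at about 9.8 N. I then eased both off, opened the fingers and backed away.

**Last checks:**
- **Seating:** The button top is 240.1 mm up, so the collar underside is at about 149.1 mm. The same sum gives 149.0 and 149.2 mm for the tools on either side. The button top is level to within about 0.6°.
- **Neighbours:** Both adjacent tools are within 0.3 mm of where they were.
- **Jars and vial:** Comparing the top pictures from start and end shows no change at any jar or the vial.
- **Forces:** The force readings stayed far below the limits.

**What disagreed:**
- **Hook offset:** The cameras put the hook about 12 mm farther in than nominal. The hand camera also reads about 1 mm short along the row's x.
- **Stop after release:** The collar's centre sits about 4 mm nearer the lip than the seat middle I measured, and the stop looks fully sprung out. I think this is because the lip stands only on the two prongs.
- **Blue look-alikes:** Both blue pipettes, standing in the first pictures, were lying on the bench by 2.75 s. The gripper was above them and no contact force showed, so I believe they toppled on their own. I left them there.

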